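# Zero the peak pointer of the mortar load gauge

## Task

Get the load gauge ready for the next test, in this order: lift the steel check weight off its platform and stand it upright in the wooden tray, slide the clear cover fully open, push the peg of the peak pointer arm clockwise (seen from above) all the way back against its zero stop, then slide the cover fully shut again. Leave the bowl, the scraper and the jar where they are.

Things in the scene. Friction and masses are not known exactly. Their poses are not given: they have to be found in the camera images.
- gauge: Grey load gauge fixed on the bench, 290 (x) by 300 (y) mm, flat deck 60 mm above the bench. Origin: centre of its underside; x to the rear (away from the robot), y left, z up. Deck carries the dial (centre x -55, y -70 mm), the weight platform, and two cover rails along y, 8 mm wide, 44 mm above the deck, centred 78 mm in front of and behind the dial centre.
- platform (a point): Centre of the top face of the round steel platform, 84 mm across, 80 mm above the bench, at x 85, y 0 mm of the gauge. The weight starts on it, up to 10 mm off its centre.
- dial_centre (a point): Point on the deck (60 mm above the bench) on the turning axis of the peak pointer arm; axes parallel to the gauge's.
- peak_arm (a joint): Peak pointer arm, rad: 0 = against the zero stop, pointing along the gauge's +x; grows anticlockwise seen from above, to 5.0. Starts at 1.6 to 4.0. Friction 0.04 N m (1 N at the peg), no spring: stays where left. Steel arm 9 mm wide, below 11 mm above the deck; hub 26 mm across, 17 mm high. The stop pin, 12 mm high, stands 28 mm from the axis, just clockwise of zero.
- peak_peg (a point): Centre of the top of the black upright peg on the peak pointer arm: 12 mm thick, 36 mm from the turning axis, standing from 11 to 38 mm above the deck. The cover passes 6 mm above it. It is to be pushed sideways, towards smaller angles.
- cover (a joint): Travel of the clear sliding cover, m: 0 = shut (over the dial), grows towards the gauge's +y, 0.140 = fully open at its end stop. Starts shut or up to 20 mm ajar. Friction about 1.5 N, no spring: stays where it is left.
- cover_tab (a point): Top centre of the black upright tab in the middle of the cover: 60 mm along the gauge's x, 8 mm thick along y, 26 mm high above the clear plate. The plate is 164 (x) by 142 (y) by 4 mm, its upper face 108 mm above the bench, so the tab's top is 134 mm above it.
- weight: Loose steel check weight, about 0.5 kg, round: body 50 mm across and 30 mm high, neck 18 mm across, grip knob 28 mm across from 57 to 68 mm height (the top). Origin: centre of its underside; z along its axis, up.
- tray: Open square wooden tray fixed on the bench, 140 by 140 mm outside, walls 6 mm thick and 22 mm high, floor 6 mm thick; stands left or right of the gauge. Origin: centre of its underside.
- bowl: Loose empty steel bowl, 140 mm across, 75 mm high, on the other side of the gauge from the tray; to be left alone. Origin: centre of its underside.
- scraper: Loose flat scraper with a wooden handle, 280 mm long, at most 20 mm high, lying on the bench to the right of the gauge; to be left alone. Origin: the middle of its length, on its underside.
- jar: Loose white jar, 66 mm across, 100 mm high, on the bench to the left of the gauge; to be left alone. Origin: centre of its underside.
Mind the look-alikes: they are no part of the job. Of the things that look like the tray, take the one that is farthest from the robot's base at the start.

How it is judged:
By the outcome, as a careful person would: the job done as asked, in the order asked, and still so for the second after the job is handed in, with the robot touching nothing.
It also fails if it takes over 67 s, if anything falls off the work surface, if the arm or the gripper's body presses on something with over 40 N, if the wrist force passes 120 N, or if a joint passes its speed limit or range.

## Robot

A 6-joint arm with a two-finger parallel gripper is mounted at the origin on the work surface. World frame = base frame: x ahead of the robot, y to its left, z up, the work surface at z = 0. Lengths are in mm, angles in rad, forces in N, time in s.
With the tool pointing down it reaches from about 350 to 775 mm from the base axis. Payload 7.3 kg.
Tool frame: the origin (TCP) lies between the finger pads; the fingertips stand bot.tip_extent ahead of it and the grasp point (between the pads) lies 6 mm ahead of it (bot.tip_extent is the distance from the TCP to the fingertips, in mm); x points along the fingers, y is the direction in which the jaws open and shut, and the axes are right-handed (so a half turn about x gives the same grasp; the last joint's range is limited). The gripper opens to 92 mm and grips with 3 to 60 N. Pads are 19 mm wide; open, the fingers measure 130 mm over their backs; the gripper's body (75 mm by 190 mm) begins 47 mm behind the grasp point.
Start: joints at [-1.334, 0.342, 1.524, -0, 1.275, -0.146], TCP at [196.12, -487.011, 251.741] pointing down, gripper open.
Joint ranges: [-2.53, 2.53], [-0.77, 2.02], [0.04, 2.7], [-1, 4.14], [0.28, 2.66], [-3.11, 3.11]. Speed limits (rad/s): [2.57, 2.57, 3.14, 3.14, 3.14, 3.14].

## Interface

Orientations are given as [roll, pitch, yaw] about the fixed x, y, z axes, in that order (R = Rz(yaw) Ry(pitch) Rx(roll)).
In Python, from plant import bot, capture, workorder gives the robot as it stands. The module is installed in compiled form; this text tells all that it offers.
- The arm moves only by the shell command python3 -m crank 'ROWS'. ROWS is JSON, a list of rows, each an object with "linear": the shift along the tool's x, y, z in cm, a list of three; "delta_rot": the turn, a rotation vector about the tool's x, y, z in degrees, a list of three; "fingers": the opening, from 0 (shut) to 1 (fully open). In form: [{"linear": [x, y, z], "delta_rot": [wx, wy, wz], "fingers": fingers}, ...]. A call has exactly 5 rows; each row shifts and turns the commanded pose from where the row before left it, along the tool's axes as they then stand; what a row does not reach is not made up. A row lasts 1/10 s, in which the tool goes at most 50 mm and 8.59 degrees, less where a joint would pass 70% of its speed; a pose out of reach is approached as far as the arm can. A call with a gripper value outside its range is refused whole. The fingers move at their own pace and stop on an object; the grip force is fixed at half the most. Time passes only in rows, so rows that do not move let the fingers close, or fill a call up. It gives the time, the measured TCP pose, the force and the opening at its end, in the units of the state.
- bot.get_obs(): the state, without advancing time (a new reading comes with each control period).
- capture(name): name is "side" or "top" or "wrist"; returns a dict with "image" (480x640x3 uint8, blue, green, red), "mtx" (3x3 intrinsics, pixels), "pose" (4x4, takes a point from camera to world coordinates). Camera axes: x right, y down, z forward; pixel columns grow to the right and rows downward; lengths in mm; the calibration is good to about 2 mm. A picture is of the moment at which its call begins. There is no depth.
- workorder.close_job(): hands the job in, once; it reports no verdict.
The state is a dict: "time": time; "joint_positions": joint angles; "dq": joint speeds; "tau": joint torques, N m; "tool_pos": TCP position; "tcp_rot": TCP orientation; "contact_force": force on the tool from outside, world axes, zero at the start; "moment": the same for the moment, N m; "grip_width": finger opening in mm.
Only numpy, scipy, OpenCV 4.12 (cv2) and the standard library are available. Lean on these libraries where they do the work, as an engineer would, in place of code of your own. Each camera call takes 0.05 s, during which the arm holds its last target. There are 200 camera calls.

## Working session

There is one attempt and no reset: what is moved stays moved. The work goes in short steps, Python scripts to look and compute and a shell command to move; the robot and the scene stay as the last step left them, time stands still between calls to the robot, and variables do not carry over. Pictures are saved under pics/ and viewed, on a budget of 10 in all, crops included, one or two more only if the job needs it, and the job is handed in when it is done.

```bash
mkdir -p pics; cat > h.py <<'E'
import numpy as np, cv2
from plant import bot, capture, workorder
def ray(c,u,v,z):
    m=np.array(c["mtx"]);P=np.array(c["pose"])
    d=P[:3,:3]@np.linalg.solve(m,[u,v,1.]);o=P[:3,3]
    return o+d*(z-o[2])/d[2]
def proj(c,p):
    m=np.array(c["mtx"]);P=np.array(c["pose"])
    q=m@(P[:3,:3].T@(np.array(p,float)-P[:3,3]));return q[:2]/q[2]
E
python3 - <<'E'
from h import *
import pickle
for n in ("top","side"):
    c=capture(n);cv2.imwrite(f"pics/{n}0.png",c["image"]);pickle.dump(c,open(f"{n}0.pkl","wb"))
    print(n,np.array(c["pose"]).round(3).tolist(),np.array(c["mtx"]).round(1).tolist())
o=bot.get_obs();print(o,bot.tip_extent)
E
```

```text
top [[0.014, -0.995, 0.104, 298.588], [-1.0, -0.015, -0.009, -19.88], [0.011, -0.104, -0.995, 1476.858], [0.0, 0.0, 0.0, 1.0]] [[539.3, 0.0, 319.3], [0.0, 539.3, 240.9], [0.0, 0.0, 1.0]]
side [[-0.733, -0.407, 0.545, -238.8], [-0.68, 0.466, -0.566, 689.465], [-0.024, -0.786, -0.618, 865.762], [0.0, 0.0, 0.0, 1.0]] [[479.3, 0.0, 316.7], [0.0, 479.3, 233.3], [0.0, 0.0, 1.0]]
{'time': 0.1, 'joint_positions': array([-1.33400193e+00,  3.42652917e-01,  1.52489209e+00, -3.09401524e-06,
        1.27538642e+00, -1.45988395e-01]), 'dq': array([ 0.00027924, -0.00077735, -0.00267185,  0.00047889, -0.00032803,
        0.00027812]), 'tau': array([ 1.43924295e-03, -4.32003808e+01, -2.44694674e+01,  7.18382746e-02,
        5.25894959e-02, -5.12763370e-05]), 'tool_pos': array([ 196.04064692, -486.68791447,  251.12475956]), 'tcp_rot': array([-1.71457466,  1.56945754,  1.80980169]), 'contact_force': array([-0.01399184, -0.21866168, -0.64659998]), 'moment': array([ 0.02084377, -0.02011775, -0.03238813]), 'grip_width': 91.84969718299867} 25.0
```

View pics/top0.png

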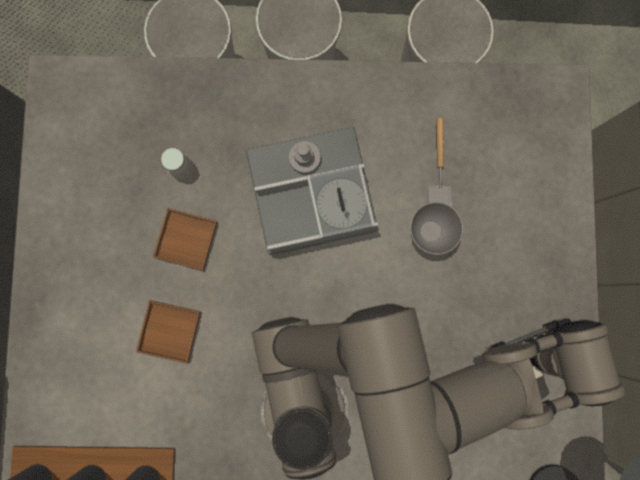

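View pics/side0.png

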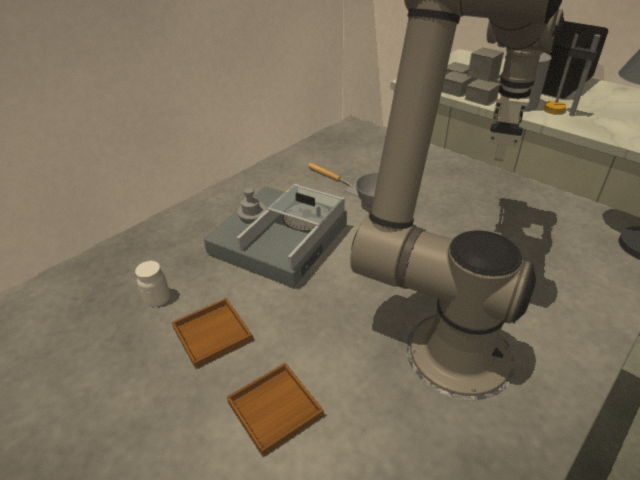

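The top view shows the gauge around (313,190) and the weight at (305,155). The dial is at (342,202), with its cover nearly shut. There are two trays, at (187,240) and (170,331). The upper one is farther from the base, so it is the target. The jar is at (173,160) and the bowl at (437,229). Next I'll take a close-up.

```bash
python3 - <<'E'
from h import *
import pickle
t=pickle.load(open("top0.pkl","rb"));s=pickle.load(open("side0.pkl","rb"))
a=cv2.resize(t["image"][120:260,235:395],(640,560)[::1],interpolation=cv2.INTER_CUBIC)[:, :]
a=cv2.resize(t["image"][120:260,240:385],None,fx=2.75*1.0,fy=2.75,interpolation=cv2.INTER_CUBIC)
b=cv2.resize(s["image"][175:290,200:355],None,fx=2.58,fy=2.58,interpolation=cv2.INTER_CUBIC)
H=max(a.shape[0],b.shape[0]);f=lambda i:cv2.copyMakeBorder(i,0,H-i.shape[0],0,0,cv2.BORDER_CONSTANT)
im=np.hstack([f(a),f(b)]);print(im.shape);cv2.imwrite("pics/z.png",im)
# trays
for n,c in (("top",t),("side",s)):
    hsv=cv2.cvtColor(c["image"],cv2.COLOR_BGR2HSV)
    m=cv2.inRange(hsv,(5,110,50),(20,255,255));m=cv2.morphologyEx(m,cv2.MORPH_CLOSE,np.ones((5,5)))
    for k in cv2.findContours(m,cv2.RETR_EXTERNAL,cv2.CHAIN_APPROX_NONE)[0]:
        if cv2.contourArea(k)<1000: continue
        r=cv2.minAreaRect(k);bx=cv2.approxPolyDP(k,8,True)[:,0]
        print(n,bx.tolist(),[ray(c,*p,22)[:2].round().tolist() for p in bx], np.mean([ray(c,*p,22)[:2] for p in bx],0).round(1))
# gauge by hue
g=cv2.cvtColor(t["image"],cv2.COLOR_BGR2HSV);print(g[230,285],g[150,265],g[210,100],g[145,340])
E
```

```text
(385, 799, 3)
top [[12, 449], [11, 479], [32, 464], [52, 479], [88, 464], [106, 479], [141, 465], [172, 479], [170, 448]] [[-104.0, 756.0], [-179.0, 753.0], [-141.0, 702.0], [-178.0, 648.0], [-139.0, 558.0], [-176.0, 509.0], [-140.0, 421.0], [-174.0, 339.0], [-97.0, 348.0]] [-147.7  559.2]
top [[149, 301], [137, 351], [186, 362], [199, 313]] [[282.0, 420.0], [150.0, 445.0], [123.0, 315.0], [252.0, 285.0]] [201.8 366.2]
top [[168, 209], [154, 256], [202, 269], [215, 222]] [[531.0, 380.0], [403.0, 412.0], [370.0, 281.0], [498.0, 251.0]] [450.3 330.9]
side [[285, 363], [227, 397], [262, 455], [323, 416]] [[253.0, 288.0], [281.0, 422.0], [141.0, 454.0], [111.0, 324.0]] [196.5 372. ]
side [[225, 298], [172, 322], [196, 368], [252, 340]] [[500.0, 252.0], [532.0, 383.0], [385.0, 422.0], [352.0, 294.0]] [442.4 337.8]
[ 25  13 115] [ 26  15 116] [ 21  42 128] [ 21  16 109]
```

View pics/z.png

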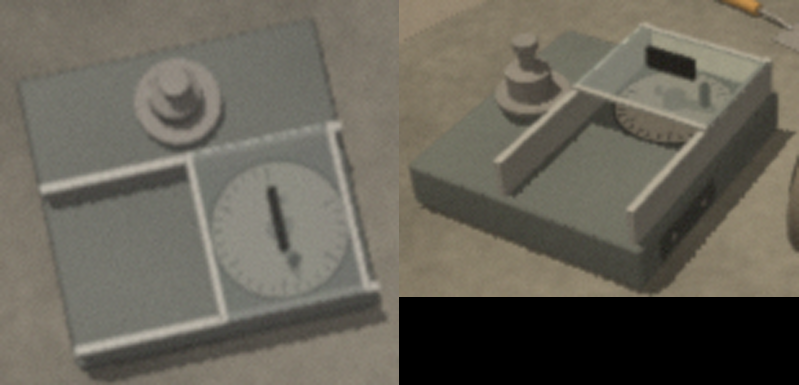

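```bash
python3 - <<'E'
from h import *
import pickle
t=pickle.load(open("top0.pkl","rb"));s=pickle.load(open("side0.pkl","rb"))
T=lambda x,y,z:ray(t,x/2.75+240-.3,y/2.75+120-.3,z)[:2]
S=lambda x,y,z:ray(s,(x-399)/2.58+200-.3,y/2.58+175-.3,z)[:2]
A=T(20,82,60);B=T(312,20,60);d=A-B
print("rear edge len",np.linalg.norm(d),"yaw",np.arctan2(-d[0],d[1]))
for a,b in (((42,188),(340,125)),((80,350),(378,288))):
    p,q=T(*a,104),T(*b,104);e=p-q;print("rail",p,q,np.linalg.norm(e),np.arctan2(-e[0],e[1]))
p,q=T(271,188,134),T(286,248,134);e=p-q;print("tab",p,q,(p+q)/2,np.linalg.norm(e),np.arctan2(e[1],e[0]))
p,q=T(190,155,108),T(224,318,108);e=p-q;print("cover left edge",p,q,np.linalg.norm(e),np.arctan2(e[1],e[0]))
print("platform top",T(179,102,80),"knob top",T(178,76,148),S(525,41,148))
yaw=np.arctan2(-d[0],d[1]);R=np.array([[np.cos(yaw),-np.sin(yaw)],[np.sin(yaw),np.cos(yaw)]])
c=(A+B)/2-R@[145,0];print("gauge c",c,"plat pred",c+R@[85,0],"dial",c+R@[-55,-70],"dial meas",T(280,230,63))
print("tab shut pred (c)",c+R@[-55,-70])
print("peg",T(293,260,98),S(705,84,98))
E
```

```text
rear edge len 292.6407144912527 yaw 0.23162896937106564
rail [576.42899927 135.57087867] [ 641.43368195 -144.19402736] 287.21770735712226 0.22830360165840127
rail [424.21078836  96.31735715] [ 486.54324644 -180.59191589] 283.8381243317116 0.2214102429038028
tab [573.73985174 -78.25670151] [518.11451582 -92.5795749 ] [545.92718378 -85.41813821] 57.43973100721862 0.252013966178713
cover left edge [609.33865201  -2.93082154] [455.68382622 -36.96524304] 157.3789926694202 0.2179798459992379
platform top [667.4477401    8.82574378] knob top [673.8451744    8.75185266] [664.49064535  16.38295956]
gauge c [582.55232799 -10.93650665] plat pred [665.28229545   8.57637326] dial [545.09060308 -91.69304922] dial meas [547.21759113 -90.46283663]
tab shut pred (c) [545.09060308 -91.69304922]
peg [ 512.69139707 -101.2177366 ] [ 514.57252889 -102.38665231]
```

The cross-checks agree:
- **Gauge:** yaw about 0.227, and the edge, rail and tab sizes match the given ones within a few mm.
- **Peg:** 34.5 mm from the dial axis (36 given), at about 3.2 rad.
- **Cover:** about 6 mm ajar.
- **Tray:** centre about (450,331).
- **Knob:** the two views differ by 9 mm, so I'll refine it with the wrist camera.

```bash
cat >> h.py <<'E'
from scipy.spatial.transform import Rotation as Ro
def go(x,y,z,jaw=None):
    "print shift (cm, tool axes) from measured pose to a TCP target; jaw = wanted world angle of tool y"
    o=bot.get_obs();R=Ro.from_euler('xyz',o['tcp_rot']).as_matrix();p=np.array(o['tool_pos'])
    now=np.arctan2(R[1,1],R[0,1])
    print("t %.1f"%o['time'],"p",p.round(1),"F",np.round(o['contact_force'],1),"w %.1f"%o['grip_width'],"jaw %.3f"%now,"toolx",R[:,0].round(3),"q",np.round(o['joint_positions'],2))
    print(" shift cm",(R.T@(np.array([x,y,z])-p)/10).round(2), end=" ")
    if jaw is not None:
        d=(jaw-now+np.pi/2)%np.pi-np.pi/2; print("turn about tool x deg %.1f"%np.degrees(-d),end="")
    print()
E
python3 -c "
from h import *
go(667,9,280,0.227)
print(Ro.from_euler('xyz',bot.get_obs()['tcp_rot']).as_matrix().round(3))"
```

```text
t 0.1 p [ 196.  -486.7  251.1] F [-0.  -0.2 -0.6] w 91.8 jaw -1.188 toolx [-0.     0.001 -1.   ] q [-1.33  0.34  1.52 -0.    1.28 -0.15]
 shift cm [ -2.84 -28.39 -62.2 ] turn about tool x deg -81.1
[[-0.     0.374 -0.928]
 [ 0.001 -0.928 -0.374]
 [-1.    -0.001 -0.   ]]
```

```bash

python3 -m crank '[{"linear":[-0.14,-1.42,-3.11],"delta_rot":[0,0,0],"fingers":1},{"linear":[-0.14,-1.42,-3.11],"delta_rot":[0,0,0],"fingers":1},{"linear":[-0.14,-1.42,-3.11],"delta_rot":[0,0,0],"fingers":1},{"linear":[-0.14,-1.42,-3.11],"delta_rot":[0,0,0],"fingers":1},{"linear":[-0.14,-1.42,-3.11],"delta_rot":[0,0,0],"fingers":1}]'
python3 -m crank '[{"linear":[-0.14,-1.42,-3.11],"delta_rot":[0,0,0],"fingers":1},{"linear":[-0.14,-1.42,-3.11],"delta_rot":[0,0,0],"fingers":1},{"linear":[-0.14,-1.42,-3.11],"delta_rot":[0,0,0],"fingers":1},{"linear":[-0.14,-1.42,-3.11],"delta_rot":[0,0,0],"fingers":1},{"linear":[-0.14,-1.42,-3.11],"delta_rot":[0,0,0],"fingers":1}]'
python3 -m crank '[{"linear":[-0.14,-1.42,-3.11],"delta_rot":[0,0,0],"fingers":1},{"linear":[-0.14,-1.42,-3.11],"delta_rot":[0,0,0],"fingers":1},{"linear":[-0.14,-1.42,-3.11],"delta_rot":[0,0,0],"fingers":1},{"linear":[-0.14,-1.42,-3.11],"delta_rot":[0,0,0],"fingers":1},{"linear":[-0.14,-1.42,-3.11],"delta_rot":[0,0,0],"fingers":1}]'
python3 -c "
from h import *
go(667,9,280,0.227)"
```

```text
time: 0.6
tool_pos: [314.5, -361.8, 258.5]
tcp_rot: [-1.418, 1.57, 2.106]
contact_force: [1.2, -0.2, 0.1]
grip_width: 92.1
time: 1.1
tool_pos: [432.2, -237.9, 265.5]
tcp_rot: [-0.83, 1.57, 2.695]
contact_force: [-0.3, -0.5, 0.1]
grip_width: 91.8
time: 1.6
tool_pos: [550.0, -113.9, 272.3]
tcp_rot: [-0.548, 1.57, 2.977]
contact_force: [0.0, -1.1, -0.5]
grip_width: 92.1
t 1.6 p [ 550.  -113.9  272.3] F [ 0.  -1.1 -0.5] w 92.1 jaw -1.188 toolx [-0.001  0.    -1.   ] q [-0.34  0.4   1.39 -0.    1.36  0.85]
 shift cm [ -0.77  -7.03 -15.45] turn about tool x deg -81.1
```

```bash

python3 -m crank '[{"linear":[-0.14,-1.42,-3.09],"delta_rot":[0,0,0],"fingers":1},{"linear":[-0.14,-1.42,-3.09],"delta_rot":[0,0,0],"fingers":1},{"linear":[-0.14,-1.42,-3.09],"delta_rot":[0,0,0],"fingers":1},{"linear":[-0.14,-1.42,-3.09],"delta_rot":[0,0,0],"fingers":1},{"linear":[-0.14,-1.42,-3.09],"delta_rot":[0,0,0],"fingers":1}]'
python3 -m crank '[{"linear":[0,0,0],"delta_rot":[-8.1,0,0],"fingers":1},{"linear":[0,0,0],"delta_rot":[-8.1,0,0],"fingers":1},{"linear":[0,0,0],"delta_rot":[-8.1,0,0],"fingers":1},{"linear":[0,0,0],"delta_rot":[-8.1,0,0],"fingers":1},{"linear":[0,0,0],"delta_rot":[-8.1,0,0],"fingers":1}]'
python3 -m crank '[{"linear":[0,0,0],"delta_rot":[-8.1,0,0],"fingers":1},{"linear":[0,0,0],"delta_rot":[-8.1,0,0],"fingers":1},{"linear":[0,0,0],"delta_rot":[-8.1,0,0],"fingers":1},{"linear":[0,0,0],"delta_rot":[-8.1,0,0],"fingers":1},{"linear":[0,0,0],"delta_rot":[-8.1,0,0],"fingers":1}]'
python3 - <<'E'
from h import *
import pickle
c=capture("wrist");pickle.dump(c,open("w1.pkl","wb"));cv2.imwrite("pics/w1.png",c["image"])
go(667,9,280,0.227)
print(np.array(c["pose"]).round(2).tolist(),proj(c,[667,9,148]))
E
```

```text
time: 2.1
tool_pos: [666.7, 9.6, 279.1]
tcp_rot: [-0.321, 1.57, -3.079]
contact_force: [0.6, 0.4, 0.2]
grip_width: 91.8
time: 2.6
tool_pos: [665.9, 8.5, 279.0]
tcp_rot: [-1.156, 1.569, 3.082]
contact_force: [-0.1, 1.0, -0.5]
grip_width: 91.8
time: 3.1
tool_pos: [665.9, 8.4, 279.0]
tcp_rot: [-1.865, 1.57, 3.079]
contact_force: [-0.9, 0.4, -0.7]
grip_width: 91.9
t 3.1 p [665.9   8.4 279. ] F [-0.  -0.   0.7] w 91.7 jaw 0.239 toolx [-0.001 -0.    -1.   ] q [-0.1   0.6   1.03 -0.    1.51 -0.34]
 shift cm [-0.1   0.12 -0.03] turn about tool x deg 0.7
[[0.97, 0.22, 0.07, 646.65], [0.23, -0.93, -0.29, 86.82], [-0.0, 0.3, -0.95, 412.84], [0.0, 0.0, 0.0, 1.0]] [325.27172243 240.13707015]
```

View pics/w1.png

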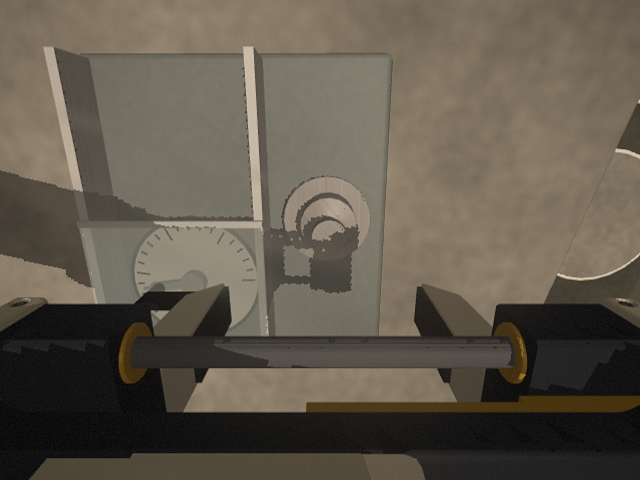

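The wrist view shows the knob's top near (330,234), the platform disc centred near (326,218), the rear-left deck corner at (391,54) and the dial hub at (195,280).

```bash
python3 - <<'E'
from h import *
import pickle
c=pickle.load(open("w1.pkl","rb"))
for n,u,v,z in (("knob",330,234,148),("plat",326,218,80),("body top",328,223,110),("corner rl",391,54,60),("coverL",80,226,108),("coverR",264,224,108),("hub",195,280,77)): print(n,ray(c,u,v,z).round(1))
g=c["image"][170:270,275:380];cv2.imwrite("pics/k.png",cv2.resize(g,None,fx=5,fy=5,interpolation=cv2.INTER_CUBIC))
yaw=.227;R=np.array([[np.cos(yaw),-np.sin(yaw)],[np.sin(yaw),np.cos(yaw)]])
print("c from corner",ray(c,391,54,60)[:2]-R@[145,150])
E
```

```text
knob [669.4  14.7 148. ]
plat [667.7  11.   80. ]
body top [668.6  13.8 110. ]
corner rl [690.7 166.6  60. ]
coverL [453.8 -40.3 108. ]
coverR [613.5  -0.7 108. ]
hub [551.6 -84.6  77. ]
c from corner [583.17060174 -12.20139271]
```

View pics/k.png

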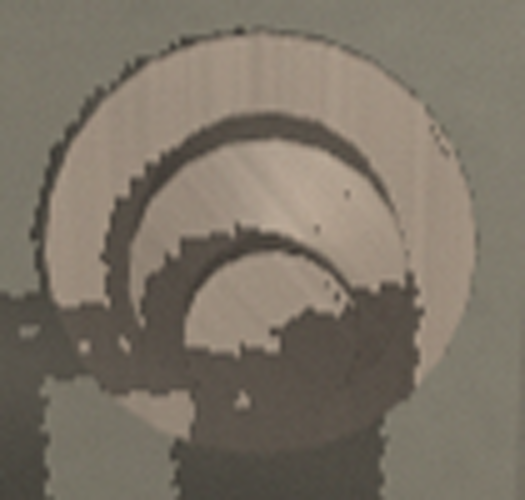

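```bash

python3 -m crank '[{"linear":[2,0.39,-0.32],"delta_rot":[0.7,0,0],"fingers":1},{"linear":[3,0,0],"delta_rot":[0,0,0],"fingers":1},{"linear":[3,0,0],"delta_rot":[0,0,0],"fingers":1},{"linear":[2.5,0,0],"delta_rot":[0,0,0],"fingers":1},{"linear":[1.5,0,0],"delta_rot":[0,0,0],"fingers":1}]'
python3 -m crank '[{"linear":[1,0,0],"delta_rot":[0,0,0],"fingers":1},{"linear":[0,0,0],"delta_rot":[0,0,0],"fingers":1},{"linear":[0,0,0],"delta_rot":[0,0,0],"fingers":0},{"linear":[0,0,0],"delta_rot":[0,0,0],"fingers":0},{"linear":[0,0,0],"delta_rot":[0,0,0],"fingers":0}]'
python3 -m crank '[{"linear":[0,0,0],"delta_rot":[0,0,0],"fingers":0},{"linear":[0,0,0],"delta_rot":[0,0,0],"fingers":0},{"linear":[0,0,0],"delta_rot":[0,0,0],"fingers":0},{"linear":[0,0,0],"delta_rot":[0,0,0],"fingers":0},{"linear":[0,0,0],"delta_rot":[0,0,0],"fingers":0}]'
python3 -c "
from h import *
go(669,12.5,148.5,0.227)"
```

```text
time: 3.65
tool_pos: [668.0, 12.5, 156.7]
tcp_rot: [-1.852, 1.566, 3.071]
contact_force: [-0.4, -0.3, 0.2]
grip_width: 91.8
time: 4.15
tool_pos: [669.7, 12.3, 150.9]
tcp_rot: [1.228, 1.569, -0.13]
contact_force: [0.2, 0.4, 0.0]
grip_width: 72.4
time: 4.65
tool_pos: [669.2, 12.4, 149.7]
tcp_rot: [-0.689, 1.571, -2.046]
contact_force: [-0.4, 0.1, -0.2]
grip_width: 32.5
t 4.7 p [669.2  12.4 149.7] F [-0.4  0.1 -0.2] w 32.5 jaw 0.214 toolx [-0. -0. -1.] q [-0.1   0.69  1.22 -0.    1.23 -0.31]
 shift cm [ 0.12 -0.02 -0.02] turn about tool x deg -0.8
```

```bash

python3 -m crank '[{"linear":[0,0,0],"delta_rot":[0,0,0],"fingers":0},{"linear":[0,0,0],"delta_rot":[0,0,0],"fingers":0},{"linear":[0,0,0],"delta_rot":[0,0,0],"fingers":0},{"linear":[0,0,0],"delta_rot":[0,0,0],"fingers":0},{"linear":[-0.5,0,0],"delta_rot":[0,0,0],"fingers":0}]'
python3 -m crank '[{"linear":[-1,0,0],"delta_rot":[0,0,0],"fingers":0},{"linear":[-2,0,0],"delta_rot":[0,0,0],"fingers":0},{"linear":[-2,0,0],"delta_rot":[0,0,0],"fingers":0},{"linear":[-2,0,0],"delta_rot":[0,0,0],"fingers":0},{"linear":[-1.5,0,0],"delta_rot":[0,0,0],"fingers":0}]'
python3 -c "
from h import *
go(450,331,240,0.53)"
```

```text
time: 5.15
tool_pos: [668.2, 12.4, 153.4]
tcp_rot: [-1.812, 1.567, 3.114]
contact_force: [0.5, -0.4, -4.1]
grip_width: 26.6
time: 5.65
tool_pos: [669.1, 12.3, 241.6]
tcp_rot: [1.03, 1.57, -0.328]
contact_force: [0.2, 0.5, -5.1]
grip_width: 26.6
t 5.7 p [669.1  12.3 241.6] F [ 0.2  0.5 -5.1] w 26.6 jaw 0.213 toolx [ 0.001 -0.    -1.   ] q [-0.1   0.62  1.09 -0.    1.43 -0.31]
 shift cm [  0.13 -14.66 -35.79] turn about tool x deg -18.1
```

```bash

python3 -m crank '[{"linear":[0,-0.5,-1.2],"delta_rot":[0,0,0],"fingers":0},{"linear":[0,-0.9,-2.2],"delta_rot":[0,0,0],"fingers":0},{"linear":[0,-1.1,-2.7],"delta_rot":[0,0,0],"fingers":0},{"linear":[0,-1.1,-2.7],"delta_rot":[0,0,0],"fingers":0},{"linear":[0,-1.1,-2.7],"delta_rot":[0,0,0],"fingers":0}]'
python3 -m crank '[{"linear":[0,-1.1,-2.7],"delta_rot":[0,0,0],"fingers":0},{"linear":[0,-1.1,-2.7],"delta_rot":[0,0,0],"fingers":0},{"linear":[0,-1.1,-2.7],"delta_rot":[0,0,0],"fingers":0},{"linear":[0,-1.1,-2.7],"delta_rot":[0,0,0],"fingers":0},{"linear":[0,-1.1,-2.7],"delta_rot":[0,0,0],"fingers":0}]'
python3 -m crank '[{"linear":[0,-1.1,-2.7],"delta_rot":[0,0,0],"fingers":0},{"linear":[0,-1.1,-2.7],"delta_rot":[0,0,0],"fingers":0},{"linear":[0,-1.1,-2.7],"delta_rot":[0,0,0],"fingers":0},{"linear":[0,-0.8,-1.9],"delta_rot":[0,0,0],"fingers":0},{"linear":[0,-0.5,-0.9],"delta_rot":[0,0,0],"fingers":0}]'
python3 -c "
from h import *
import pickle
go(450,331,240,0.25)
c=capture('side');pickle.dump(c,open('s1.pkl','wb'))
i=c['image'][150:450,80:400];cv2.imwrite('pics/s1.png',cv2.resize(i,None,fx=2,fy=2))"
```

```text
time: 6.15
tool_pos: [596.8, 116.3, 238.6]
tcp_rot: [-1.813, 1.568, 3.113]
contact_force: [1.1, 0.1, -3.7]
grip_width: 27.0
time: 6.65
tool_pos: [514.3, 236.3, 238.8]
tcp_rot: [-1.562, 1.569, -2.918]
contact_force: [0.1, 0.0, -4.5]
grip_width: 26.8
time: 7.15
tool_pos: [446.0, 333.3, 239.0]
tcp_rot: [-1.595, 1.569, -2.95]
contact_force: [1.0, -0.8, -4.8]
grip_width: 26.7
t 7.2 p [446.  333.3 239. ] F [ 1.  -0.8 -4.8] w 26.7 jaw 0.216 toolx [-0.002 -0.    -1.   ] q [0.5  0.41 1.45 0.   1.28 0.29]
 shift cm [-0.11  0.34  0.31] turn about tool x deg -2.0
```

View pics/s1.png

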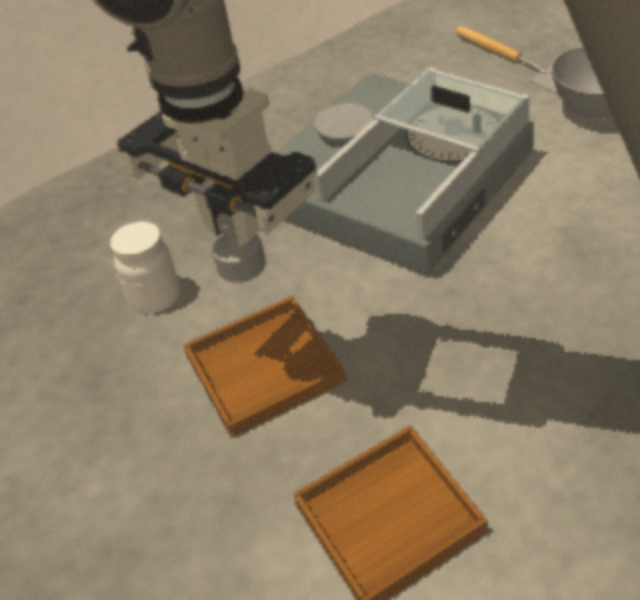

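The weight hangs upright over the far tray. Lowering it now.

```bash

python3 -m crank '[{"linear":[2,0.34,0.31],"delta_rot":[0,0,0],"fingers":0},{"linear":[3,0,0],"delta_rot":[0,0,0],"fingers":0},{"linear":[3,0,0],"delta_rot":[0,0,0],"fingers":0},{"linear":[3,0,0],"delta_rot":[0,0,0],"fingers":0},{"linear":[2,0,0],"delta_rot":[0,0,0],"fingers":0}]'
python3 -m crank '[{"linear":[1.5,0,0],"delta_rot":[0,0,0],"fingers":0},{"linear":[1,0,0],"delta_rot":[0,0,0],"fingers":0},{"linear":[0.4,0,0],"delta_rot":[0,0,0],"fingers":0},{"linear":[0,0,0],"delta_rot":[0,0,0],"fingers":0},{"linear":[0,0,0],"delta_rot":[0,0,0],"fingers":0}]'
python3 -c "
from h import *
go(450,331,75.7)"
```

```text
time: 7.7
tool_pos: [451.6, 328.1, 107.2]
tcp_rot: [-1.147, 1.567, -2.505]
contact_force: [-0.0, -0.1, -4.5]
grip_width: 26.8
time: 8.2
tool_pos: [453.0, 329.7, 81.4]
tcp_rot: [1.76, 1.569, 0.403]
contact_force: [-0.6, -1.0, -4.0]
grip_width: 26.9
t 8.2 p [453.  329.7  81.4] F [-0.6 -1.  -4. ] w 26.9 jaw 0.213 toolx [ 0.001  0.001 -1.   ] q [ 0.49  0.59  1.64 -0.    0.91  0.28]
 shift cm [ 0.57 -0.26 -0.19]
```

```bash

python3 -m crank '[{"linear":[0.2,0,0],"delta_rot":[0,0,0],"fingers":0},{"linear":[0.2,0,0],"delta_rot":[0,0,0],"fingers":0},{"linear":[0.1,0,0],"delta_rot":[0,0,0],"fingers":0},{"linear":[0,0,0],"delta_rot":[0,0,0],"fingers":0},{"linear":[0,0,0],"delta_rot":[0,0,0],"fingers":0}]'
```

```text
time: 8.7
tool_pos: [452.5, 329.6, 75.7]
tcp_rot: [0.97, 1.571, -0.388]
contact_force: [0.2, -0.1, -5.0]
grip_width: 26.3
```

```bash

python3 -m crank '[{"linear":[0.1,0,0],"delta_rot":[0,0,0],"fingers":0},{"linear":[0.1,0,0],"delta_rot":[0,0,0],"fingers":0},{"linear":[0,0,0],"delta_rot":[0,0,0],"fingers":0},{"linear":[0,0,0],"delta_rot":[0,0,0],"fingers":0},{"linear":[0,0,0],"delta_rot":[0,0,0],"fingers":0}]'
```

```text
time: 9.2
tool_pos: [452.9, 329.7, 75.5]
tcp_rot: [1.719, 1.569, 0.362]
contact_force: [-2.8, -2.6, 9.5]
grip_width: 26.6
```

Contact: the floor is carrying the weight. Releasing and lifting.

```bash

python3 -m crank '[{"linear":[-0.1,0,0],"delta_rot":[0,0,0],"fingers":0},{"linear":[0,0,0],"delta_rot":[0,0,0],"fingers":0.5},{"linear":[0,0,0],"delta_rot":[0,0,0],"fingers":0.7},{"linear":[0,0,0],"delta_rot":[0,0,0],"fingers":0.8},{"linear":[0,0,0],"delta_rot":[0,0,0],"fingers":0.8}]'
python3 -m crank '[{"linear":[0,0,0],"delta_rot":[0,0,0],"fingers":0.8},{"linear":[0,0,0],"delta_rot":[0,0,0],"fingers":0.8},{"linear":[0,0,0],"delta_rot":[0,0,0],"fingers":0.8},{"linear":[-1,0,0],"delta_rot":[0,0,0],"fingers":0.8},{"linear":[-1.5,0,0],"delta_rot":[0,0,0],"fingers":0.8}]'
python3 -m crank '[{"linear":[-2.5,0,0],"delta_rot":[0,0,0],"fingers":0.8},{"linear":[-3,0,0],"delta_rot":[0,0,0],"fingers":0.5},{"linear":[-4,0,0],"delta_rot":[0,0,0],"fingers":0.4},{"linear":[-3,0,0],"delta_rot":[0,0,0],"fingers":0.35},{"linear":[-2,0,0],"delta_rot":[0,0,0],"fingers":0.35}]'
python3 -c "
from h import *
go(546,-85.5,240,0.227-np.pi/2)
import pickle
c=capture('wrist');cv2.imwrite('pics/w2.png',c['image']);pickle.dump(c,open('w2.pkl','wb'))"
```

```text
time: 9.7
tool_pos: [452.5, 329.6, 74.6]
tcp_rot: [1.085, 1.571, -0.272]
contact_force: [-0.9, 0.7, 0.4]
grip_width: 54.1
time: 10.2
tool_pos: [452.0, 329.3, 99.7]
tcp_rot: [-1.239, 1.569, -2.596]
contact_force: [0.4, -0.5, 0.4]
grip_width: 73.3
time: 10.7
tool_pos: [452.9, 329.9, 248.3]
tcp_rot: [1.827, 1.567, 0.47]
contact_force: [0.0, -0.0, -1.4]
grip_width: 45.9
t 10.7 p [452.9 329.9 248.3] F [ 0.  -0.  -1.4] w 45.9 jaw 0.214 toolx [ 0.004  0.002 -1.   ] q [ 0.49  0.41  1.43 -0.    1.3   0.28]
 shift cm [ 0.78  0.29 42.57] turn about tool x deg 89.2
```

View pics/w2.png

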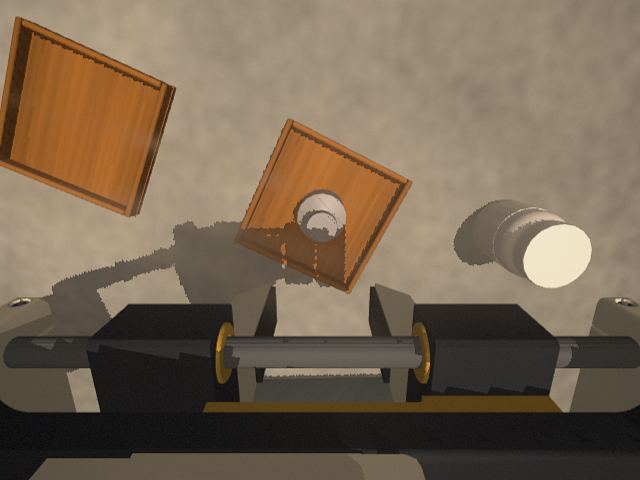

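The weight stands upright well inside the far tray, at (321,215). Next I'll move over the cover tab.

```bash

python3 -m crank '[{"linear":[0,0,1.5],"delta_rot":[0,0,0],"fingers":0.5},{"linear":[0,0,3],"delta_rot":[0,0,0],"fingers":0.5},{"linear":[0,0,3],"delta_rot":[0,0,0],"fingers":0.5},{"linear":[0,0,3],"delta_rot":[0,0,0],"fingers":0.5},{"linear":[0,0,3],"delta_rot":[0,0,0],"fingers":0.5}]'
python3 -m crank '[{"linear":[0,0,3],"delta_rot":[0,0,0],"fingers":0.5},{"linear":[0,0,3],"delta_rot":[0,0,0],"fingers":0.5},{"linear":[0,0,3],"delta_rot":[0,0,0],"fingers":0.5},{"linear":[0,0,3],"delta_rot":[0,0,0],"fingers":0.5},{"linear":[0,0,3],"delta_rot":[0,0,0],"fingers":0.5}]'
python3 -m crank '[{"linear":[0,0,3],"delta_rot":[0,0,0],"fingers":0.5},{"linear":[0,0,3],"delta_rot":[0,0,0],"fingers":0.5},{"linear":[0,0,3],"delta_rot":[0,0,0],"fingers":0.5},{"linear":[0,0,3],"delta_rot":[0,0,0],"fingers":0.5},{"linear":[0,0,2],"delta_rot":[0,0,0],"fingers":0.5}]'
python3 -m crank '[{"linear":[0,0,0],"delta_rot":[8.1,0,0],"fingers":0.5},{"linear":[0,0,0],"delta_rot":[8.1,0,0],"fingers":0.5},{"linear":[0,0,0],"delta_rot":[8.1,0,0],"fingers":0.5},{"linear":[0,0,0],"delta_rot":[8.1,0,0],"fingers":0.5},{"linear":[0,0,0],"delta_rot":[8.1,0,0],"fingers":0.5}]'
python3 -m crank '[{"linear":[0,0,0],"delta_rot":[8.1,0,0],"fingers":0.5},{"linear":[0,0,0],"delta_rot":[8.1,0,0],"fingers":0.5},{"linear":[0,0,0],"delta_rot":[8.1,0,0],"fingers":0.5},{"linear":[0,0,0],"delta_rot":[8.1,0,0],"fingers":0.5},{"linear":[0,0,0],"delta_rot":[8.1,0,0],"fingers":0.5}]'
python3 -c "
from h import *
go(546,-85.5,138,0.227-np.pi/2)
import pickle
c=capture('wrist');cv2.imwrite('pics/w3.png',c['image']);pickle.dump(c,open('w3.pkl','wb'))"
```

```text
time: 11.25
tool_pos: [480.4, 195.4, 243.3]
tcp_rot: [-1.39, 1.568, -2.748]
contact_force: [-0.1, -0.5, -0.1]
grip_width: 45.9
time: 11.75
tool_pos: [511.9, 48.9, 243.4]
tcp_rot: [-1.683, 1.568, -3.04]
contact_force: [0.1, 0.2, 0.3]
grip_width: 46.2
time: 12.25
tool_pos: [541.5, -88.5, 243.2]
tcp_rot: [-1.815, 1.568, 3.109]
contact_force: [0.9, -0.2, -0.1]
grip_width: 45.8
time: 12.75
tool_pos: [541.2, -86.5, 243.2]
tcp_rot: [-1.229, 1.568, 2.984]
contact_force: [0.1, -0.5, 0.1]
grip_width: 46.0
time: 13.25
tool_pos: [541.2, -86.5, 243.2]
tcp_rot: [-0.526, 1.568, 2.98]
contact_force: [-0.8, -0.7, 0.7]
grip_width: 45.8
t 13.2 p [541.2 -86.5 243.2] F [-0.8 -0.7  0.7] w 45.8 jaw -1.207 toolx [-0.003  0.    -1.   ] q [-0.3   0.39  1.47 -0.    1.28  0.91]
 shift cm [10.52  0.09 -0.51] turn about tool x deg 7.9
```

View pics/w3.png

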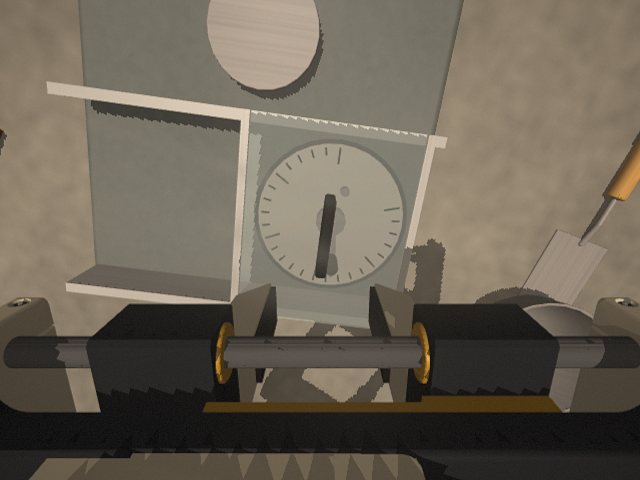

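The wrist view shows the tab running from (331,196) to (321,277). The hub is at (328,222), the peg is under the tab's lower end at (329,266), and the stop pin is at (345,191). The scraper and bowl, at right, are clear.

```bash
python3 - <<'E'
from h import *
import pickle
c=pickle.load(open("w3.pkl","rb"))
m=(c["image"][185:282,305:345].max(2)<55).astype(np.uint8)
n,l,st,ce=cv2.connectedComponentsWithStats(m);i=1+st[1:,4].argmax();print(st[i],ce[i]+[305,185])
ys,xs=np.where(l==i)
r=cv2.minAreaRect(np.c_[xs+305,ys+185].astype(np.float32));print(r)
a,b=ray(c,331,197,134),ray(c,321,276,134);print(a,b,(a+b)/2,np.linalg.norm(a-b))
print("hub",ray(c,329,220,77),"stop",ray(c,345,191,72),"peg",ray(c,329,266,98))
print("platform",ray(c,263,42,80))
R=Ro.from_euler('z',.227).as_matrix()
print("dial from rails: ",ray(c,430,138,104),ray(c,408,320,104))
o=bot.get_obs();p=o['tool_pos'];go(*((a+b)[:2]/2),138,.227-np.pi/2)
E
```

```text
[11 84  9  9 43] [319.48837209 274.48837209]
((320.0, 273.0), (8.0, 8.0), 90.0)
[578.08306272 -78.78807174 134.        ] [520.29358075 -93.33299507 134.        ] [549.18832173 -86.0605334  134.        ] 59.59176974459324
hub [549.63379409 -89.37521399  77.        ] stop [577.51538873 -93.51180807  72.        ] peg [ 517.01588512 -101.64300852   98.        ]
platform [660.26535179   6.54966066  80.        ]
dial from rails:  [ 640.55879695 -133.91575025  104.        ] [ 496.7569045  -183.16795005  104.        ]
t 13.3 p [541.3 -86.5 243.2] F [-0.2 -1.1  0.6] w 45.9 jaw -1.213 toolx [-0.003  0.    -1.   ] q [-0.3   0.39  1.47 -0.    1.28  0.92]
 shift cm [10.52  0.25 -0.78] turn about tool x deg 7.5
```

```bash

python3 -m crank '[{"linear":[1,0.2,-0.7],"delta_rot":[0,0,0],"fingers":0.5},{"linear":[2,0,0],"delta_rot":[7.5,0,0],"fingers":0.5},{"linear":[2.5,0,0],"delta_rot":[0,0,0],"fingers":0.5},{"linear":[2.5,0,0],"delta_rot":[0,0,0],"fingers":0.5},{"linear":[1.5,0,0],"delta_rot":[0,0,0],"fingers":0.5}]'
python3 -m crank '[{"linear":[0.8,0,0],"delta_rot":[0,0,0],"fingers":0.4},{"linear":[0,0,0],"delta_rot":[0,0,0],"fingers":0.2},{"linear":[0,0,0],"delta_rot":[0,0,0],"fingers":0},{"linear":[0,0,0],"delta_rot":[0,0,0],"fingers":0},{"linear":[0,0,0],"delta_rot":[0,0,0],"fingers":0}]'
python3 -m crank '[{"linear":[0,0,0],"delta_rot":[0,0,0],"fingers":0},{"linear":[0,0,0],"delta_rot":[0,0,0],"fingers":0},{"linear":[0,0,0],"delta_rot":[0,0,0],"fingers":0},{"linear":[0,0,0],"delta_rot":[0,0,0],"fingers":0},{"linear":[0,0,0],"delta_rot":[0,0,0],"fingers":0}]'
python3 -c "
from h import *
go(517,47,138,.227-np.pi/2)"
```

```text
time: 13.8
tool_pos: [548.4, -85.1, 146.3]
tcp_rot: [-0.491, 1.566, 2.894]
contact_force: [0.5, 0.8, 0.6]
grip_width: 45.9
time: 14.3
tool_pos: [550.2, -85.3, 142.5]
tcp_rot: [2.548, 1.569, -0.353]
contact_force: [-1.3, -0.3, 0.4]
grip_width: 10.4
time: 14.8
tool_pos: [550.1, -85.3, 142.4]
tcp_rot: [2.543, 1.569, -0.359]
contact_force: [-0.1, 0.9, 5.5]
grip_width: 8.2
t 14.8 p [550.1 -85.3 142.4] F [-0.1  0.9  5.5] w 8.2 jaw -1.331 toolx [ 0.001 -0.001 -1.   ] q [-0.29  0.51  1.59 -0.    1.05  1.04]
 shift cm [  0.43 -13.63   0.08] turn about tool x deg 0.7
```

Tab gripped at 8.2 mm, which matches its thickness. Sliding it open.

```bash

python3 -m crank '[{"linear":[0,-0.6,0],"delta_rot":[0,0,0],"fingers":0},{"linear":[0,-1.2,0],"delta_rot":[0,0,0],"fingers":0},{"linear":[0,-1.6,0],"delta_rot":[0,0,0],"fingers":0},{"linear":[0,-1.6,0],"delta_rot":[0,0,0],"fingers":0},{"linear":[0,-1.6,0],"delta_rot":[0,0,0],"fingers":0}]'
python3 -m crank '[{"linear":[0,-1.6,0],"delta_rot":[0,0,0],"fingers":0},{"linear":[0,-1.6,0],"delta_rot":[0,0,0],"fingers":0},{"linear":[0,-1.2,0],"delta_rot":[0,0,0],"fingers":0},{"linear":[0,-0.8,0],"delta_rot":[0,0,0],"fingers":0},{"linear":[0,-0.4,0],"delta_rot":[0,0,0],"fingers":0}]'
python3 -c "
from h import *
go(517,47,138,.227-np.pi/2)"
```

```text
time: 15.3
tool_pos: [534.8, -20.7, 142.5]
tcp_rot: [2.592, 1.568, -0.31]
contact_force: [2.0, -1.3, 4.2]
grip_width: 7.6
time: 15.8
tool_pos: [521.7, 34.4, 142.4]
tcp_rot: [2.842, 1.568, -0.06]
contact_force: [2.4, -1.6, 5.6]
grip_width: 7.5
t 15.8 p [521.7  34.4 142.4] F [ 2.4 -1.6  5.6] w 7.5 jaw -1.330 toolx [ 0.003 -0.    -1.   ] q [-0.08  0.45  1.69  0.    1.    1.25]
 shift cm [ 0.44 -1.34  0.16] turn about tool x deg 0.8
```

```bash

python3 -m crank '[{"linear":[0,-0.4,0],"delta_rot":[0,0,0],"fingers":0},{"linear":[0,-0.3,0],"delta_rot":[0,0,0],"fingers":0},{"linear":[0,-0.2,0],"delta_rot":[0,0,0],"fingers":0},{"linear":[0,0,0],"delta_rot":[0,0,0],"fingers":0},{"linear":[0,0,0],"delta_rot":[0,0,0],"fingers":0}]'
python3 -m crank '[{"linear":[0,-0.2,0],"delta_rot":[0,0,0],"fingers":0},{"linear":[0,-0.2,0],"delta_rot":[0,0,0],"fingers":0},{"linear":[0,0,0],"delta_rot":[0,0,0],"fingers":0},{"linear":[0,0,0],"delta_rot":[0,0,0],"fingers":0},{"linear":[0,0,0],"delta_rot":[0,0,0],"fingers":0}]'
```

```text
time: 16.3
tool_pos: [519.7, 42.8, 142.4]
tcp_rot: [3.038, 1.568, 0.136]
contact_force: [3.0, 1.4, 6.0]
grip_width: 7.8
time: 16.8
tool_pos: [518.9, 46.1, 142.4]
tcp_rot: [2.776, 1.567, -0.126]
contact_force: [3.5, -0.6, 5.6]
grip_width: 7.4
```

```bash

python3 -m crank '[{"linear":[0,-0.2,0],"delta_rot":[0,0,0],"fingers":0},{"linear":[0,-0.1,0],"delta_rot":[0,0,0],"fingers":0},{"linear":[0,0,0],"delta_rot":[0,0,0],"fingers":0},{"linear":[0,0,0],"delta_rot":[0,0,0],"fingers":0},{"linear":[0,0,0],"delta_rot":[0,0,0],"fingers":0}]'
python3 -m crank '[{"linear":[0,-0.2,0],"delta_rot":[0,0,0],"fingers":0},{"linear":[0,-0.1,0],"delta_rot":[0,0,0],"fingers":0},{"linear":[0,0,0],"delta_rot":[0,0,0],"fingers":0},{"linear":[0,0,0],"delta_rot":[0,0,0],"fingers":0},{"linear":[0,0,0],"delta_rot":[0,0,0],"fingers":0}]'
python3 -c "
from h import *
go(517,47,138,.227-np.pi/2)"
```

```text
time: 17.3
tool_pos: [518.9, 46.3, 142.5]
tcp_rot: [2.084, 1.564, -0.818]
contact_force: [5.6, -13.8, 2.6]
grip_width: 7.5
time: 17.8
tool_pos: [518.9, 46.5, 142.5]
tcp_rot: [1.876, 1.56, -1.026]
contact_force: [7.3, -26.7, 1.1]
grip_width: 7.8
t 17.8 p [518.9  46.5 142.5] F [  7.3 -26.7   1.1] w 7.8 jaw -1.331 toolx [ 0.006 -0.009 -1.   ] q [-0.05  0.45  1.69 -0.01  1.    1.28]
 shift cm [ 0.45 -0.1   0.17] turn about tool x deg 0.8
```

The cover is against its end stop: 27 N reaction and about 135 mm of travel, on top of the roughly 5 mm it started ajar. Releasing, lifting and moving to stage beside the peg.

```bash

python3 -m crank '[{"linear":[0,0.4,0],"delta_rot":[0,0,0],"fingers":0},{"linear":[0,0.1,0],"delta_rot":[0,0,0],"fingers":0.2},{"linear":[0,0,0],"delta_rot":[0,0,0],"fingers":0.4},{"linear":[0,0,0],"delta_rot":[0,0,0],"fingers":0.4},{"linear":[0,0,0],"delta_rot":[0,0,0],"fingers":0.4}]'
python3 -m crank '[{"linear":[-1,0,0],"delta_rot":[0,0,0],"fingers":0.4},{"linear":[-2,0,0],"delta_rot":[0,0,0],"fingers":0.4},{"linear":[-3,0,0],"delta_rot":[0,0,0],"fingers":0.4},{"linear":[-3,0,0],"delta_rot":[0,0,0],"fingers":0},{"linear":[-1,0,0],"delta_rot":[0,0,0],"fingers":0}]'
python3 -m crank '[{"linear":[0,2.5,0.6],"delta_rot":[0,0,0],"fingers":0},{"linear":[0,3,0.7],"delta_rot":[0,0,0],"fingers":0},{"linear":[0,3.2,0.7],"delta_rot":[0,0,0],"fingers":0},{"linear":[0,3.2,0.7],"delta_rot":[0,0,0],"fingers":0},{"linear":[0,3.2,0.7],"delta_rot":[0,0,0],"fingers":0}]'
python3 -m crank '[{"linear":[0,2.6,0.6],"delta_rot":[0,0,0],"fingers":0},{"linear":[0,0,0],"delta_rot":[0,0,0],"fingers":0},{"linear":[0,0,0],"delta_rot":[0,0,0],"fingers":0},{"linear":[0,0,0],"delta_rot":[0,0,0],"fingers":0},{"linear":[0,0,0],"delta_rot":[0,0,0],"fingers":0}]'
python3 -c "
from h import *
go(521.6,-135.2,105,.23-np.pi/2)
import pickle
c=capture('wrist');cv2.imwrite('pics/w4.png',c['image']);pickle.dump(c,open('w4.pkl','wb'))"
```

```text
time: 18.3
tool_pos: [516.9, 47.5, 141.3]
tcp_rot: [-0.339, 1.569, 3.043]
contact_force: [1.1, 0.0, 0.1]
grip_width: 34.6
time: 18.8
tool_pos: [518.7, 47.1, 245.4]
tcp_rot: [2.836, 1.565, -0.065]
contact_force: [0.5, 0.7, -0.0]
grip_width: 24.8
time: 19.3
tool_pos: [519.9, -108.7, 241.4]
tcp_rot: [-0.574, 1.57, 2.808]
contact_force: [0.7, -0.2, -0.1]
grip_width: 0.5
time: 19.8
tool_pos: [520.6, -133.3, 241.7]
tcp_rot: [-1.004, 1.571, 2.378]
contact_force: [0.3, 0.2, 0.3]
grip_width: 0.5
t 19.8 p [ 520.6 -133.3  241.7] F [0.3 0.2 0.3] w 0.5 jaw -1.330 toolx [-0.  0. -1.] q [-0.39  0.37  1.51  0.    1.26  0.94]
 shift cm [13.67  0.21 -0.06] turn about tool x deg 0.6
```

View pics/w4.png

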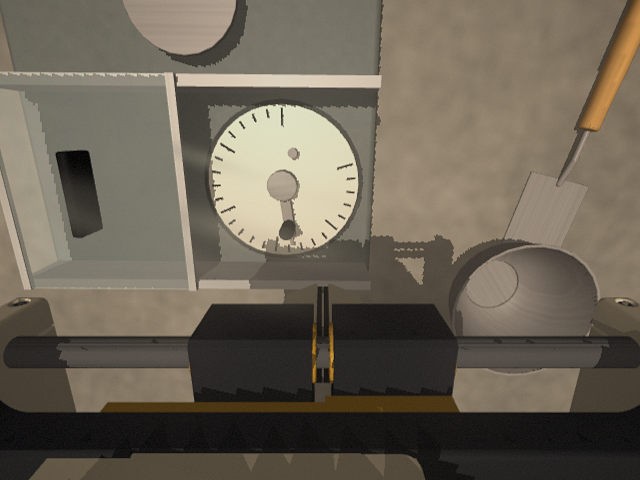

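The cover is fully open, with its tab at (79,193). The peg's top is at (288,228), the hub at (283,184) and the stop pin at (293,153). The bowl and scraper are undisturbed.

```bash
python3 - <<'E'
from h import *
import pickle
c=pickle.load(open("w4.pkl","rb"))
h=ray(c,283,183,77);p=ray(c,288,228,98);d=p-h
print("hub",h,"peg",p,np.hypot(*d[:2]),(np.arctan2(d[1],d[0])-.23)%(2*np.pi),"face ctr",ray(c,284,178,62))
print("stop",ray(c,293,153,72))
D=(h[:2]+ray(c,284,178,62)[:2])/2;print("dial",D);R=Ro.from_euler('z',.23).as_matrix()[:2,:2]
G=R@[0,0];print(R.T@(p[:2]-D), "tcp in gauge rel",R.T@(bot.get_obs()['tool_pos'][:2]-D))
E
```

```text
hub [551.21440307 -91.91115706  77.        ] peg [ 519.8391879  -104.96015581   98.        ] 33.98058997755452 3.3057316115421655 face ctr [553.3481609  -90.73401681  62.        ]
stop [576.81949462 -94.49834966  72.        ]
dial [552.28128198 -91.32258694]
[-34.69683597  -5.88237425] tcp in gauge rel [-40.39343343 -33.80327892]
```

```bash

python3 -m crank '[{"linear":[0,1,-0.2],"delta_rot":[0,0,0],"fingers":0},{"linear":[3,0,0],"delta_rot":[0,0,0],"fingers":0},{"linear":[3,0,0],"delta_rot":[0,0,0],"fingers":0},{"linear":[3,0,0],"delta_rot":[0,0,0],"fingers":0},{"linear":[2.2,0,0],"delta_rot":[0,0,0],"fingers":0}]'
python3 -m crank '[{"linear":[1.5,0,0],"delta_rot":[0,0,0],"fingers":0},{"linear":[0.9,0,0],"delta_rot":[0,0,0],"fingers":0},{"linear":[0,0,0],"delta_rot":[0,0,0],"fingers":0},{"linear":[0,0,0],"delta_rot":[0,0,0],"fingers":0},{"linear":[0,0,0],"delta_rot":[0,0,0],"fingers":0}]'
cat >> h.py <<'E'
D=np.array([550.,-91]);RG=Ro.from_euler('z',.23).as_matrix()[:2,:2]
def st():
    o=bot.get_obs();print("gauge rel",(RG.T@(o['tool_pos'][:2]-D)).round(1),"z %.1f"%o['tool_pos'][2],"F gauge",(RG.T@o['contact_force'][:2]).round(1),"Fz %.1f t %.1f"%(o['contact_force'][2],o['time']))
E
python3 -c "
from h import *
st()"
```

```text
time: 20.35
tool_pos: [524.7, -143.7, 127.9]
tcp_rot: [-0.491, 1.569, 2.89]
contact_force: [-0.4, -0.1, 0.8]
grip_width: 0.2
time: 20.85
tool_pos: [525.6, -144.0, 106.7]
tcp_rot: [2.458, 1.569, -0.443]
contact_force: [-0.4, 0.1, -0.0]
grip_width: 0.6
gauge rel [-35.8 -46. ] z 106.7 F gauge [-0.4  0.2] Fz -0.0 t 20.9
```

```bash

python3 -m crank '[{"linear":[0,-0.8,0],"delta_rot":[0,0,0],"fingers":0},{"linear":[0,-0.8,0.1],"delta_rot":[0,0,0],"fingers":0},{"linear":[0,-0.8,0.1],"delta_rot":[0,0,0],"fingers":0},{"linear":[0,-0.8,0],"delta_rot":[0,0,0],"fingers":0},{"linear":[0,-0.8,0],"delta_rot":[0,0,0],"fingers":0}]'
python3 -c "
from h import *
st()"
python3 -m crank '[{"linear":[0,-0.8,0],"delta_rot":[0,0,0],"fingers":0},{"linear":[0,-0.8,0],"delta_rot":[0,0,0],"fingers":0},{"linear":[0,-0.8,0],"delta_rot":[0,0,0],"fingers":0},{"linear":[0,-0.8,0],"delta_rot":[0,0,0],"fingers":0},{"linear":[0,-0.4,0],"delta_rot":[0,0,0],"fingers":0}]'
python3 -c "
from h import *
st()"

```

```text
time: 21.35
tool_pos: [514.0, -104.8, 106.1]
tcp_rot: [2.529, 1.569, -0.373]
contact_force: [3.0, -2.4, -0.3]
grip_width: 0.3
gauge rel [-38.2  -5.2] z 106.1 F gauge [ 2.4 -3.1] Fz -0.3 t 21.4
time: 21.85
tool_pos: [504.3, -69.2, 105.5]
tcp_rot: [-0.677, 1.57, 2.705]
contact_force: [0.4, 0.5, -0.5]
grip_width: 0.8
gauge rel [-39.5  31.6] z 105.5 F gauge [0.6 0.4] Fz -0.5 t 21.9
```

```bash

python3 -m crank '[{"linear":[0,0,-0.7],"delta_rot":[0,0,0],"fingers":0},{"linear":[0,0,-0.7],"delta_rot":[0,0,0],"fingers":0},{"linear":[0,0,-0.7],"delta_rot":[0,0,0],"fingers":0},{"linear":[0,0,-0.7],"delta_rot":[0,0,0],"fingers":0},{"linear":[0,0,-0.7],"delta_rot":[0,0,0],"fingers":0}]'
python3 -c "
from h import *
st()"
python3 -m crank '[{"linear":[0,0,-0.6],"delta_rot":[0,0,0],"fingers":0},{"linear":[0,0,-0.6],"delta_rot":[0,0,0],"fingers":0},{"linear":[0,0,-0.5],"delta_rot":[0,0,0],"fingers":0},{"linear":[0,0,0],"delta_rot":[0,0,0],"fingers":0},{"linear":[0,0,0],"delta_rot":[0,0,0],"fingers":0}]'
python3 -c "
from h import *
st()
c=capture('wrist');cv2.imwrite('pics/w5.png',c['image'])"

```

```text
time: 22.35
tool_pos: [539.6, -62.3, 105.6]
tcp_rot: [1.297, 1.57, -1.605]
contact_force: [-1.9, -1.6, -0.6]
grip_width: 0.4
gauge rel [-3.6 30.4] z 105.6 F gauge [-2.2 -1.1] Fz -0.6 t 22.4
time: 22.85
tool_pos: [553.7, -62.4, 105.4]
tcp_rot: [0.676, 1.563, -2.226]
contact_force: [-10.2, -19.5, 1.5]
grip_width: 0.3
gauge rel [10.2 27. ] z 105.4 F gauge [-14.4 -16.6] Fz 1.5 t 22.9
```

View pics/w5.png

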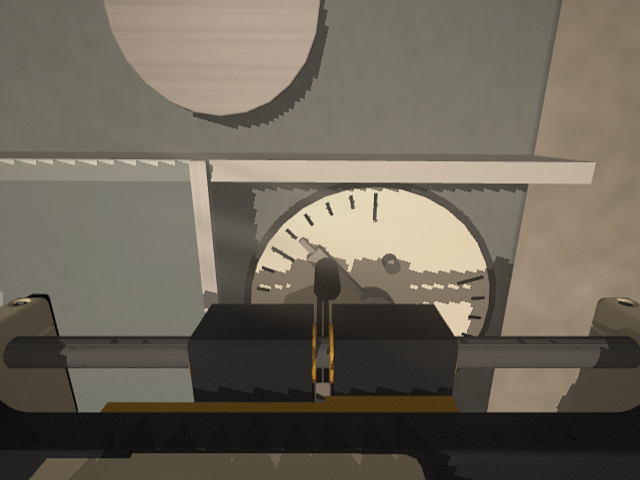

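The peg is at about 45°, at (322,280), and it is wedging against the finger face: 22 N, mostly radial. I'll back off, turn the hand 90° so the narrow side faces the peg, and push from the +y side.

```bash

python3 -m crank '[{"linear":[0,0,0.8],"delta_rot":[0,0,0],"fingers":0},{"linear":[0,0,1],"delta_rot":[0,0,0],"fingers":0},{"linear":[0,0,1],"delta_rot":[0,0,0],"fingers":0},{"linear":[0,0,0],"delta_rot":[-8.2,0,0],"fingers":0},{"linear":[0,0,0],"delta_rot":[-8.2,0,0],"fingers":0}]'
python3 -m crank '[{"linear":[0,0,0],"delta_rot":[-8.2,0,0],"fingers":0},{"linear":[0,0,0],"delta_rot":[-8.2,0,0],"fingers":0},{"linear":[0,0,0],"delta_rot":[-8.2,0,0],"fingers":0},{"linear":[0,0,0],"delta_rot":[-8.2,0,0],"fingers":0},{"linear":[0,0,0],"delta_rot":[-8.2,0,0],"fingers":0}]'
python3 -m crank '[{"linear":[0,0,0],"delta_rot":[-8.2,0,0],"fingers":0},{"linear":[0,0,0],"delta_rot":[-8.2,0,0],"fingers":0},{"linear":[0,0,0],"delta_rot":[-8.2,0,0],"fingers":0},{"linear":[0,0,0],"delta_rot":[-8.2,0,0],"fingers":0},{"linear":[0,0,0],"delta_rot":[0,0,0],"fingers":0}]'
python3 -c "
from h import *
st();go(546,-62,105,.23)"
```

```text
time: 23.4
tool_pos: [527.9, -64.4, 106.0]
tcp_rot: [2.704, 1.57, 0.094]
contact_force: [0.5, -0.0, 0.4]
grip_width: 0.7
time: 23.9
tool_pos: [528.2, -64.3, 105.9]
tcp_rot: [1.969, 1.57, 0.075]
contact_force: [0.2, -0.2, -0.4]
grip_width: 0.4
time: 24.4
tool_pos: [528.2, -64.4, 105.9]
tcp_rot: [1.354, 1.57, 0.028]
contact_force: [-0.2, -0.1, 0.5]
grip_width: 0.5
gauge rel [-15.2  30.9] z 105.9 F gauge [-0.2 -0. ] Fz 0.5 t 24.4
t 24.4 p [528.2 -64.4 105.9] F [-0.2 -0.1  0.5] w 0.5 jaw 0.245 toolx [ 0.001  0.    -1.   ] q [-0.27  0.52  1.7   0.    0.93 -0.51]
 shift cm [0.09 1.79 0.2 ] turn about tool x deg 0.8
```

```bash

python3 -m crank '[{"linear":[0,0,-0.8],"delta_rot":[0,0,0],"fingers":0},{"linear":[0,0,-0.7],"delta_rot":[0,0,0],"fingers":0},{"linear":[0,1.4,0],"delta_rot":[0,0,0],"fingers":0},{"linear":[0,1.4,0],"delta_rot":[0,0,0],"fingers":0},{"linear":[0,1.4,0],"delta_rot":[0,0,0],"fingers":0}]'
python3 -c "
from h import *
st()"
python3 -m crank '[{"linear":[0,0.2,0.4],"delta_rot":[0,0,0],"fingers":0},{"linear":[0,0.2,0.5],"delta_rot":[0,0,0],"fingers":0},{"linear":[0,0.2,0.5],"delta_rot":[0,0,0],"fingers":0},{"linear":[0,0.2,0.4],"delta_rot":[0,0,0],"fingers":0},{"linear":[0,0,0.4],"delta_rot":[0,0,0],"fingers":0}]'
python3 -c "
from h import *
st()"
```

```text
time: 24.9
tool_pos: [565.7, -39.0, 105.8]
tcp_rot: [2.42, 1.571, 1.091]
contact_force: [-0.1, -0.7, 0.5]
grip_width: 0.6
gauge rel [27.1 47. ] z 105.8 F gauge [-0.2 -0.7] Fz 0.5 t 24.9
time: 25.4
tool_pos: [578.2, -59.5, 105.6]
tcp_rot: [-2.026, 1.57, 2.929]
contact_force: [0.2, 1.5, 0.9]
grip_width: 0.4
gauge rel [34.6 24.2] z 105.6 F gauge [0.6 1.4] Fz 0.9 t 25.4
```

Light contact at about 1.4 N. I'll continue towards the stop in small steps.

```bash

python3 -m crank '[{"linear":[0,0,0.3],"delta_rot":[0,0,0],"fingers":0},{"linear":[0,0,0.2],"delta_rot":[0,0,0],"fingers":0},{"linear":[0,0,0.1],"delta_rot":[0,0,0],"fingers":0},{"linear":[0,0,0],"delta_rot":[0,0,0],"fingers":0},{"linear":[0,0,0],"delta_rot":[0,0,0],"fingers":0}]'
python3 -c "
from h import *
st()"
python3 -m crank '[{"linear":[0,0,0.15],"delta_rot":[0,0,0],"fingers":0},{"linear":[0,0,0],"delta_rot":[0,0,0],"fingers":0},{"linear":[0,0,0.1],"delta_rot":[0,0,0],"fingers":0},{"linear":[0,0,0],"delta_rot":[0,0,0],"fingers":0},{"linear":[0,0,0],"delta_rot":[0,0,0],"fingers":0}]'
python3 -c "
from h import *
st()"
```

```text
time: 25.9
tool_pos: [579.7, -65.4, 105.7]
tcp_rot: [-1.008, 1.57, -2.335]
contact_force: [0.8, 1.0, 0.2]
grip_width: 0.2
gauge rel [34.8 18.1] z 105.7 F gauge [1.  0.8] Fz 0.2 t 25.9
time: 26.4
tool_pos: [580.3, -67.0, 105.6]
tcp_rot: [-2.73, 1.57, 2.226]
contact_force: [-0.5, 5.1, 1.8]
grip_width: 0.0
gauge rel [34.9 16.5] z 105.6 F gauge [0.7 5.1] Fz 1.8 t 26.4
```

```bash

python3 -m crank '[{"linear":[0,0,0.1],"delta_rot":[0,0,0],"fingers":0},{"linear":[0,0,0.1],"delta_rot":[0,0,0],"fingers":0},{"linear":[0,0,0],"delta_rot":[0,0,0],"fingers":0},{"linear":[0,0,0],"delta_rot":[0,0,0],"fingers":0},{"linear":[0,0,0],"delta_rot":[0,0,0],"fingers":0}]'
python3 -c "
from h import *
st()"
```

```text
time: 26.9
tool_pos: [580.4, -67.4, 105.6]
tcp_rot: [-2.91, 1.567, 2.046]
contact_force: [-1.6, 12.0, 3.8]
grip_width: 0.5
gauge rel [34.9 16.1] z 105.6 F gauge [ 1.2 12. ] Fz 3.8 t 26.9
```

The force rose stiffly to 12 N within 0.4 mm of travel, at the finger position expected for angle 0, so the peg is on its stop. Retreating and turning the hand back.

```bash

python3 -m crank '[{"linear":[0,0,-0.6],"delta_rot":[0,0,0],"fingers":0},{"linear":[0,0,-0.9],"delta_rot":[0,0,0],"fingers":0},{"linear":[-1,0,0],"delta_rot":[0,0,0],"fingers":0},{"linear":[-3,0,0],"delta_rot":[0,0,0],"fingers":0},{"linear":[-4,0,0],"delta_rot":[0,0,0],"fingers":0}]'
python3 -m crank '[{"linear":[-4,0,0],"delta_rot":[0,0,0],"fingers":0},{"linear":[-2,0,0],"delta_rot":[0,0,0],"fingers":0},{"linear":[0,0,0],"delta_rot":[8.2,0,0],"fingers":0.2},{"linear":[0,0,0],"delta_rot":[8.2,0,0],"fingers":0.4},{"linear":[0,0,0],"delta_rot":[8.2,0,0],"fingers":0.4}]'
python3 -m crank '[{"linear":[0,0,0],"delta_rot":[8.2,0,0],"fingers":0.4},{"linear":[0,0,0],"delta_rot":[8.2,0,0],"fingers":0.4},{"linear":[0,0,0],"delta_rot":[8.2,0,0],"fingers":0.4},{"linear":[0,0,0],"delta_rot":[8.2,0,0],"fingers":0.4},{"linear":[0,0,0],"delta_rot":[8.2,0,0],"fingers":0.4}]'
python3 -m crank '[{"linear":[0,0,0],"delta_rot":[8.2,0,0],"fingers":0.4},{"linear":[0,0,0],"delta_rot":[8.2,0,0],"fingers":0.4},{"linear":[0,0,0],"delta_rot":[8.2,0,0],"fingers":0.4},{"linear":[0,0,0],"delta_rot":[0,0,0],"fingers":0.4},{"linear":[0,0,0],"delta_rot":[0,0,0],"fingers":0.4}]'
python3 - <<'E'
from h import *
import pickle
c=capture('wrist');cv2.imwrite('pics/w6.png',c['image']);pickle.dump(c,open('w6.pkl','wb'))
P=D+RG@[36,0];print("peg expected px",proj(c,[*P,98]),"hub",proj(c,[*D,77]),"tab",proj(c,[518.9,46.5,134]))
st();go(518.9,46.5,138,.23-np.pi/2)
E
```

```text
time: 27.4
tool_pos: [576.4, -55.2, 185.7]
tcp_rot: [-1.842, 1.567, 3.113]
contact_force: [0.2, -0.4, -0.2]
grip_width: 0.3
time: 27.9
tool_pos: [577.4, -55.5, 246.9]
tcp_rot: [1.084, 1.569, -0.68]
contact_force: [0.1, -0.1, -0.0]
grip_width: 19.8
time: 28.4
tool_pos: [577.4, -55.5, 246.6]
tcp_rot: [1.626, 1.57, -0.853]
contact_force: [1.0, 0.4, -0.1]
grip_width: 36.7
time: 28.9
tool_pos: [577.4, -55.3, 246.3]
tcp_rot: [2.156, 1.57, -0.742]
contact_force: [-0.2, -0.8, -0.1]
grip_width: 36.7
peg expected px [356.31254399 232.79444973] hub [352.53223257 264.39807264] tab [173.51627566 287.50797153]
gauge rel [34.8 28.6] z 246.1 F gauge [ 0.3 -0.5] Fz -0.4 t 28.9
t 28.9 p [577.4 -55.2 246.1] F [ 0.4 -0.4 -0.4] w 36.8 jaw -1.328 toolx [ 0. -0. -1.] q [-0.23  0.45  1.38 -0.    1.32  1.1 ]
 shift cm [ 10.8  -11.28   3.23] turn about tool x deg 0.7
```

View pics/w6.png

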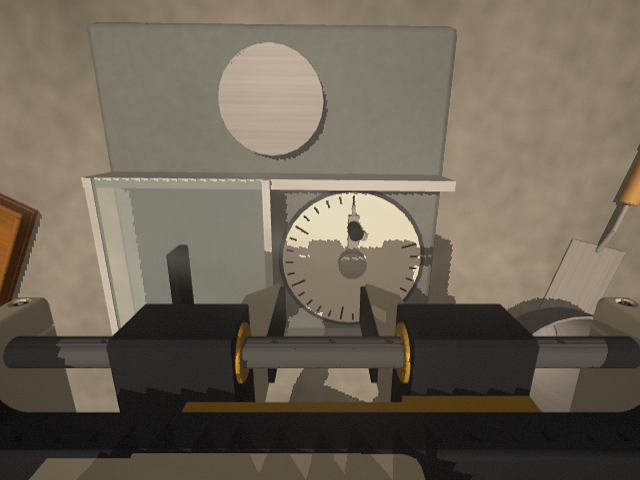

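The arm lies on the zero mark, with the peg at (356,231) against an expected (356,233) and the stop pin right beside it. The cover is still open. Now I'll shut it.

```bash

python3 -m crank '[{"linear":[0,-2,0.6],"delta_rot":[0.7,0,0],"fingers":0.4},{"linear":[0,-3,0.8],"delta_rot":[0,0,0],"fingers":0.4},{"linear":[0,-3,0.8],"delta_rot":[0,0,0],"fingers":0.4},{"linear":[0,-2,0.6],"delta_rot":[0,0,0],"fingers":0.4},{"linear":[0,-1.3,0.4],"delta_rot":[0,0,0],"fingers":0.4}]'
python3 -m crank '[{"linear":[0,0,0],"delta_rot":[0,0,0],"fingers":0.4},{"linear":[0,0,0],"delta_rot":[0,0,0],"fingers":0.4},{"linear":[1,0,0],"delta_rot":[0,0,0],"fingers":0.4},{"linear":[2,0,0],"delta_rot":[0,0,0],"fingers":0.4},{"linear":[2,0,0],"delta_rot":[0,0,0],"fingers":0.4}]'
python3 -c "
from h import *
go(518.9,46.5,142,.23-np.pi/2)"
```

```text
time: 29.45
tool_pos: [519.8, 48.9, 246.0]
tcp_rot: [2.476, 1.571, -0.435]
contact_force: [0.5, -0.9, -0.3]
grip_width: 36.8
time: 29.95
tool_pos: [520.9, 46.8, 194.5]
tcp_rot: [2.285, 1.57, -0.63]
contact_force: [-0.4, -0.2, -0.3]
grip_width: 36.7
t 29.9 p [520.9  46.8 194.5] F [-0.4 -0.2 -0.3] w 36.7 jaw -1.344 toolx [ 0. -0. -1.] q [-0.06  0.39  1.62 -0.    1.13  1.29]
 shift cm [ 5.25 -0.02  0.21] turn about tool x deg -0.2
```

```bash

python3 -m crank '[{"linear":[2,0,0.2],"delta_rot":[0,0,0],"fingers":0.4},{"linear":[2,0,0],"delta_rot":[0,0,0],"fingers":0.4},{"linear":[1.2,0,0],"delta_rot":[0,0,0],"fingers":0.4},{"linear":[0,0,0],"delta_rot":[0,0,0],"fingers":0.2},{"linear":[0,0,0],"delta_rot":[0,0,0],"fingers":0}]'
python3 -m crank '[{"linear":[0,0,0],"delta_rot":[0,0,0],"fingers":0},{"linear":[0,0,0],"delta_rot":[0,0,0],"fingers":0},{"linear":[0,0,0],"delta_rot":[0,0,0],"fingers":0},{"linear":[0,0,0],"delta_rot":[0,0,0],"fingers":0},{"linear":[0,0,0],"delta_rot":[0,0,0],"fingers":0}]'
python3 -m crank '[{"linear":[0,0.6,0],"delta_rot":[0,0,0],"fingers":0},{"linear":[0,1.2,0],"delta_rot":[0,0,0],"fingers":0},{"linear":[0,1.6,0],"delta_rot":[0,0,0],"fingers":0},{"linear":[0,1.6,0],"delta_rot":[0,0,0],"fingers":0},{"linear":[0,1.6,0],"delta_rot":[0,0,0],"fingers":0}]'
python3 -m crank '[{"linear":[0,1.6,0],"delta_rot":[0,0,0],"fingers":0},{"linear":[0,1.6,0],"delta_rot":[0,0,0],"fingers":0},{"linear":[0,1.6,0],"delta_rot":[0,0,0],"fingers":0},{"linear":[0,1.2,0],"delta_rot":[0,0,0],"fingers":0},{"linear":[0,0.6,0],"delta_rot":[0,0,0],"fingers":0}]'
python3 -c "
from h import *
st();go(551,-89.7,142,.23-np.pi/2)"
```

```text
time: 30.45
tool_pos: [519.0, 46.9, 143.8]
tcp_rot: [2.258, 1.571, -0.657]
contact_force: [0.5, 0.1, 0.6]
grip_width: 25.1
time: 30.95
tool_pos: [519.4, 46.3, 144.6]
tcp_rot: [2.234, 1.568, -0.68]
contact_force: [2.1, -4.9, 0.1]
grip_width: 7.7
time: 31.45
tool_pos: [534.7, -18.6, 144.6]
tcp_rot: [2.857, 1.568, -0.058]
contact_force: [2.7, 2.4, 4.9]
grip_width: 7.3
time: 31.95
tool_pos: [550.0, -83.4, 144.6]
tcp_rot: [2.738, 1.567, -0.178]
contact_force: [5.2, 2.4, 5.5]
grip_width: 7.4
gauge rel [1.8 7.4] z 144.6 F gauge [5.6 1.1] Fz 5.5 t 31.9
t 31.9 p [550.  -83.4 144.6] F [5.2 2.4 5.5] w 7.4 jaw -1.345 toolx [ 0.004 -0.001 -1.   ] q [-0.29  0.5   1.59  0.    1.05  1.06]
 shift cm [0.26 0.64 0.05] turn about tool x deg -0.2
```

```bash

python3 -m crank '[{"linear":[0,0.3,0.05],"delta_rot":[0,0,0],"fingers":0},{"linear":[0,0.2,0],"delta_rot":[0,0,0],"fingers":0},{"linear":[0,0.1,0],"delta_rot":[0,0,0],"fingers":0},{"linear":[0,0,0],"delta_rot":[0,0,0],"fingers":0},{"linear":[0,0,0],"delta_rot":[0,0,0],"fingers":0}]'
python3 -m crank '[{"linear":[0,0.2,0],"delta_rot":[0,0,0],"fingers":0},{"linear":[0,0.1,0],"delta_rot":[0,0,0],"fingers":0},{"linear":[0,0,0],"delta_rot":[0,0,0],"fingers":0},{"linear":[0,0,0],"delta_rot":[0,0,0],"fingers":0},{"linear":[0,0,0],"delta_rot":[0,0,0],"fingers":0}]'
python3 -c "
from h import *
st()"
```

```text
time: 32.45
tool_pos: [551.2, -88.5, 144.6]
tcp_rot: [2.723, 1.566, -0.192]
contact_force: [6.2, 2.0, 3.9]
grip_width: 8.0
time: 32.95
tool_pos: [551.6, -90.2, 144.6]
tcp_rot: [-3.125, 1.566, 0.244]
contact_force: [6.1, 7.6, 4.9]
grip_width: 7.6
gauge rel [1.8 0.5] z 144.6 F gauge [7.7 6. ] Fz 4.9 t 33.0
```

```bash

python3 -m crank '[{"linear":[0,0.2,0],"delta_rot":[0,0,0],"fingers":0},{"linear":[0,0.2,0],"delta_rot":[0,0,0],"fingers":0},{"linear":[0,0,0],"delta_rot":[0,0,0],"fingers":0},{"linear":[0,0,0],"delta_rot":[0,0,0],"fingers":0},{"linear":[0,0,0],"delta_rot":[0,0,0],"fingers":0}]'
python3 -c "
from h import *
st()"
```

```text
time: 33.45
tool_pos: [551.7, -90.4, 144.5]
tcp_rot: [-2.091, 1.563, 1.278]
contact_force: [3.6, 21.8, 10.1]
grip_width: 7.9
gauge rel [1.7 0.2] z 144.5 F gauge [ 8.5 20.4] Fz 10.1 t 33.5
```

The cover is on its shut stop, after 140 mm of travel and with a 20 N reaction. Relaxing, releasing and lifting.

```bash

python3 -m crank '[{"linear":[0,-0.3,0],"delta_rot":[0,0,0],"fingers":0},{"linear":[0,-0.1,0],"delta_rot":[0,0,0],"fingers":0.2},{"linear":[0,0,0],"delta_rot":[0,0,0],"fingers":0.4},{"linear":[0,0,0],"delta_rot":[0,0,0],"fingers":0.4},{"linear":[0,0,0],"delta_rot":[0,0,0],"fingers":0.4}]'
python3 -m crank '[{"linear":[-1,0,0],"delta_rot":[0,0,0],"fingers":0.4},{"linear":[-2,0,0],"delta_rot":[0,0,0],"fingers":0.4},{"linear":[-3,0,0],"delta_rot":[0,0,0],"fingers":0.4},{"linear":[-3,0,0],"delta_rot":[0,0,0],"fingers":0.4},{"linear":[-2,0,0],"delta_rot":[0,0,0],"fingers":0.4}]'
python3 -m crank '[{"linear":[0,0,2],"delta_rot":[0,0,0],"fingers":0.4},{"linear":[0,0,2],"delta_rot":[0,0,0],"fingers":0.4},{"linear":[0,0,0],"delta_rot":[0,0,0],"fingers":0.4},{"linear":[0,0,0],"delta_rot":[0,0,0],"fingers":0.4},{"linear":[0,0,0],"delta_rot":[0,0,0],"fingers":0.4}]'
python3 - <<'E'
from h import *
c=capture('wrist');s=capture('side')
a=cv2.resize(c['image'],(400,300));a=cv2.resize(c['image'][80:330,130:500],(400,270))
b=cv2.resize(s['image'][150:410,100:400],(400,347))
cv2.imwrite('pics/f.png',np.hstack([cv2.copyMakeBorder(a,0,77,0,0,0),b]))
st()
E
```

```text
time: 33.95
tool_pos: [549.4, -90.8, 143.3]
tcp_rot: [-0.222, 1.569, -3.136]
contact_force: [0.7, 0.5, -0.6]
grip_width: 34.0
time: 34.45
tool_pos: [550.3, -90.5, 256.8]
tcp_rot: [2.56, 1.568, -0.355]
contact_force: [-0.3, 1.0, -0.5]
grip_width: 36.5
time: 34.95
tool_pos: [511.6, -99.3, 254.0]
tcp_rot: [2.658, 1.57, -0.257]
contact_force: [-1.2, 0.3, -1.1]
grip_width: 36.6
gauge rel [-39.3   0.8] z 253.6 F gauge [0.3 0.2] Fz -0.5 t 35.0
```

View pics/f.png

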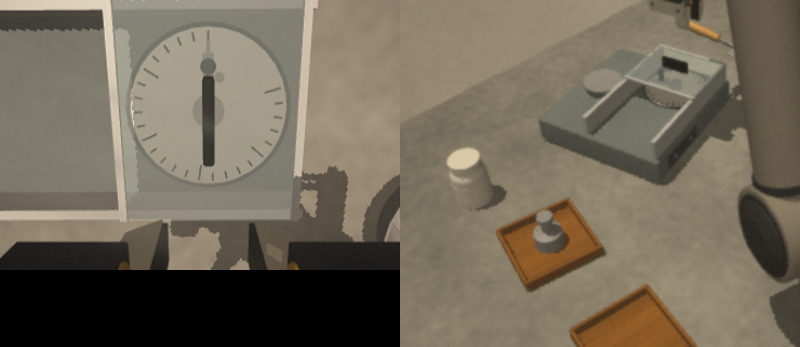

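The cover is shut with its tab centred over the hub, and the peg and arm are on zero. The weight stands in the far tray and the jar has not moved. Handing in.

```bash
python3 -c "
from plant import workorder
print(workorder.close_job())"
```

```text
the job is handed in; nothing more can be done
None
```

I did all four steps in the order asked and handed the job in at about 35 s of the 67 s allowed; closing the job reports no verdict.

- **Weight:** it stands upright, well inside the tray farther from the base.
- **Cover opened:** it was about 5 mm ajar to begin with. I slid it until the end stop pushed back with about 27 N.
- **Peak pointer:** I pushed the peg clockwise to the zero stop, where the force rose stiffly to 12 N. The image then showed the arm on the zero mark, with the peg within 2 pixels of where zero should put it.
- **Cover shut:** it travelled 140 mm back to a firm 20 N stop. The last picture shows its tab centred over the hub and the arm still at zero.

**What went less smoothly:**
- **Peg wedged:** partway through, the peg jammed against the side of the finger at about 22 N. I backed off, turned the hand 90° and finished the push from the other side.
- **Knob position:** my first two camera estimates of the weight's knob differed by about 9 mm, so I settled it with the wrist camera before gripping.
- **Pictures:** I viewed 12, two over the budget of 10.

I never touched the bowl, scraper or jar, and they looked unmoved wherever they showed in the pictures. The last picture shows the jar in full but only parts of the bowl and scraper.

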